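Click the sheet fence home on its slide

TASK

Set the sheet stop for the next card batch: of the two slides on the print-finishing bench, take the one whose carriage carries the wide upright fence plate and push that carriage along its rail, away from the robot, past the spring catch until it clicks and sits fully home against the end stop, then let go. Leave the other slide, the one with the round disc, where it is.

Things in the scene. Friction and masses are not known exactly. Their poses are not given: they have to be found in the camera images.
- fence_slide (a joint): travel of the fence carriage along its rail (m): 0 fully back, 0.110 fully home at the rigid end stop. Starts at 0 to 0.035; stays where left; moves with 1 to 3 N. From 0.095 a bump on its left flank meets a spring roller; about 10 N takes it over the crest at 0.103, then the spring drives it to 0.110 and holds it there.
- fence_grip (a point): centre of the upright black handle of the FENCE carriage: 16 mm along the rail, 30 mm across, z = 45 to 95 mm above the bench (centre at 70). x axis: along the rail, push direction; z up. It stands flush with the rear end of the 80 x 50 mm carriage (top z = 45 mm). 66 mm ahead of it the carriage bears an upright steel fence plate 120 mm wide, 8 mm thick, top at z = 75 mm.
- disc_grip (a point): the same point on the handle of the OTHER slide, which is alike in all (handle, carriage, rail, catch) except that its carriage bears a flat steel disc, 70 mm across, 12 mm thick, in place of the fence. To be left where it is.
- fence_unit: fixed grey board of the fence slide, 240 mm along x, 125 mm across, 12 mm thick; origin on its underside below the rail, 97 mm ahead of the handle when the joint reads 0; x along the rail towards home. The aluminium rail (top z = 24 mm) lies on it; nothing else stands behind the carriage. Dark end stop 94 mm ahead and catch housing 56 mm left, 38 mm ahead, both under z = 45 mm.

How it is judged:
At the end, for the whole second after the job is handed in: The fence carriage sits latched past its spring catch, within 5 mm of fully home (joint above 0.105), and at rest; the disc carriage is within 15 mm of where it started (value of joint fence_slide above 0.105 m and velocity of joint fence_slide between -0.01 and 0.01 m/s and distance of disc_grip from where it was at the start of the episode below 0.015 m); the robot touches nothing.
It fails at once if the disc carriage is pushed more than 15 mm along its slide (distance of disc_grip from where it was at the start of the episode above 0.015 m).
It also fails if it takes over 35 s, if anything falls off the work surface, if the arm or the gripper's body presses on something with over 40 N, if the wrist force passes 120 N, or if a joint passes its speed limit or range.

ROBOT

A 7-joint arm with a two-finger parallel gripper is mounted at the origin on the work surface. World frame = base frame: x ahead of the robot, y to its left, z up, the work surface at z = 0. Lengths are in m, angles in rad, forces in N, time in s.
With the tool pointing down it reaches from about 0.4 to 0.85 m from the base axis. Payload 6.9 kg.
Tool frame: the origin (TCP) lies midway between the tips of the shut fingers; the grasp point (between the pads) lies behind it (ctrl.pinch_z is the z of the grasp point in the tool frame, in m); z points along the fingers, y is the direction in which the jaws open and shut (so a half turn about z gives the same grasp; the last joint's range is limited). The gripper opens to 85 mm and grips with 20 to 120 N. Pads are 22 mm wide; open, the fingers measure 114 mm over their backs; the gripper's body (76 mm by 85 mm) begins 54 mm behind the grasp point. The pads swing forward as they close: fully open they stand 13 mm farther back than shut.
Start: joints at [-1.075, 0.507, -0.238, 1.5, 0.126, 1.149, -0.155], TCP at [0.238, 0.578, 0.231] pointing down, gripper open.
Joint ranges: [-3.08, 3.08], [-0.24, 2.05], [-1.43, 1.35], [0, 2.5], [-1.52, 4.66], [0.17, 1.96], [-2.89, 2.89]. Speed limits (rad/s): [2.39, 2.39, 3.14, 3.14, 3.14, 3.14, 3.14].

INTERFACE

Orientations are given as a unit quaternion [w, x, y, z].
In Python, from station import ctrl, get_state, vision, ticket, models gives the robot as it stands. Calls block until the motion is done:
- ctrl.movep(position, orientation): joint-space move of the TCP to a pose.
- ctrl.movel(position, frame=None, max_speed=0.15): straight line of the TCP; frame=None keeps the orientation; max_speed is the mean speed in m/s.
- ctrl.set_joints(angles): joint-space move.
- ctrl.ungrasp() and ctrl.close_gripper(force=None): open the fingers fully, or close them until they stop; force is the grip in N (None keeps the last).
- ctrl.pause(seconds).
- ctrl.ik(position, orientation): joint angles nearest the present ones, or None.
- get_state(): the state.
- vision.grab_frame(name): name is "scene" or "top" or "wrist"; returns (picture, depth): 400x640x3 uint8, blue, green, red; 400x640 float32, m along the optical axis (not along the pixel's ray), 0 where there is no reading.
- vision.camera_info(name): a dict with "mtx" (3x3 intrinsics, pixels), "R" (3x3) and "t" (3): a world point X has camera coordinates R X + t; the wrist camera has in their place "hand_eye" (4x4, takes a point from camera to tool coordinates, whose origin is the TCP and whose axes are the flange's). Camera axes: x right, y down, z forward; pixel columns grow to the right and rows downward; lengths in m; the calibration is good to about 2 mm. A picture is of the moment at which its call begins: read the wrist's pose just before it. camera_info takes no time and is no camera call.
A pose or a line that the arm cannot do raises ctrl.Unreachable and nothing moves.
- ticket.close_job(): hands the job in, once; it reports no verdict.
Trained networks look in the newest picture that a camera, given by its name, has taken for a name from the list of things; names that differ only in an ending like _2 or _b are one class to them, and where a whole thing is asked for, a point or a joint stands for the part that bears it (a point fixed in the world has none). Each returns a list of dicts, best first, with "p" (0 to 1); they miss things now and then, are a little off and sometimes report something else, mostly with a low value. They report only what shows in the picture. A call takes as long as a camera call.
- models.recognise(camera, target): "point" ([column, row] in pixels, amid what is visible of it).
- models.masks_of(camera, target): "mask" (400x640 bool, what is visible of it) and "point" ([column, row] in pixels, amid what is visible of it).
The state is a dict: "time": time; "qpos": joint angles; "qd": joint speeds; "tau": joint torques, N m; "tcp_pos": TCP position; "eef_rot": TCP orientation; "contact_force": force on the tool from outside, world axes, zero at the start; "wrist_torque": the same for the moment, N m; "width": finger opening in m.
Only numpy, scipy, OpenCV 4.12 (cv2) and the standard library are available. Lean on these libraries where they do the work, as an engineer would, in place of code of your own. Each camera call takes 0.05 s, during which the arm holds its last target.

## Working session

There is one attempt and no reset: what is moved stays moved. The work goes in short steps, each a Python script; the robot and the scene stay as the last script left them, time stands still between calls to the robot, and variables do not carry over. Pictures are saved under pics/ and viewed, and the job is handed in when it is done.

```bash
ls; mkdir -p pics; python3 - <<'E'
from station import ctrl, get_state, vision, models
import cv2,numpy as np
np.set_printoptions(precision=4,suppress=True)
s=get_state();print(s["time"],s["tcp_pos"],s["eef_rot"],ctrl.pinch_z)
for c in ["top","scene"]:
    im,d=vision.grab_frame(c);cv2.imwrite(f"pics/{c}0.png",im);np.save(f"pics/{c}0.npy",d)
    i=vision.camera_info(c);K=i["mtx"]
    for t in ["fence_grip","disc_grip","fence_unit"]:
        for m in models.masks_of(c,t)[:3]:
            u,v=m["point"];mk=m["mask"]&(d>0);vs,us=np.nonzero(mk);z=d[mk]
            P=np.linalg.inv(K)@np.vstack([us*z,vs*z,z]);X=(i["R"].T@(P-np.array(i["t"]).reshape(3,1))).T
            print(c,t,round(m["p"],2),m["point"],mk.sum(),np.median(X,0),X.min(0),X.max(0))
E
```

```text
pics
0.0 [0.2374 0.5776 0.2305] [-0.0001  0.1937  0.9811 -0.0009] -0.0187
top fence_grip 0.75 [202.1, 177.5] 1631 [0.6066 0.2047 0.047 ] [ 0.5518  0.1607 -0.0006] [0.6459 0.3005 0.0981]
top disc_grip 0.82 [429.7, 193.3] 1706 [ 0.5754 -0.2143  0.0573] [ 0.5243 -0.2637  0.0099] [ 0.6328 -0.1786  0.0977]
top fence_unit 0.6 [199.0, 170.7] 8228 [0.6153 0.2185 0.0136] [ 0.491   0.1326 -0.0024] [0.7526 0.3175 0.0981]
scene fence_grip 0.87 [385.6, 315.8] 2579 [0.6068 0.2139 0.053 ] [0.537  0.1561 0.0103] [0.6479 0.2788 0.0973]
scene disc_grip 0.57 [280.2, 170.5] 1126 [ 0.5712 -0.2079  0.0571] [ 0.5244 -0.3159  0.0001] [ 0.6222 -0.1762  0.0971]
scene fence_unit 0.58 [372.1, 343.2] 10225 [0.636  0.2338 0.014 ] [ 0.4829  0.133  -0.0023] [0.7522 0.3029 0.0973]
```

View pics/top0.png

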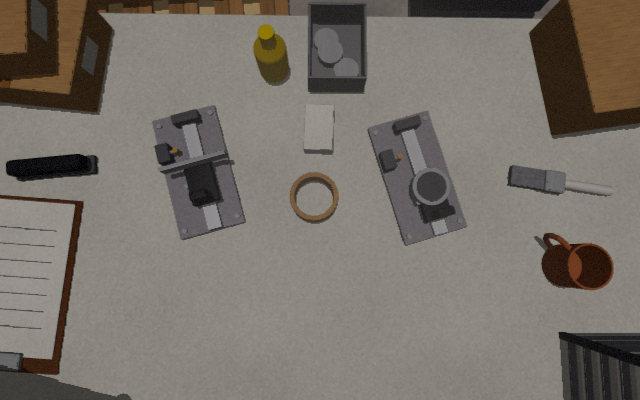

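View pics/scene0.png

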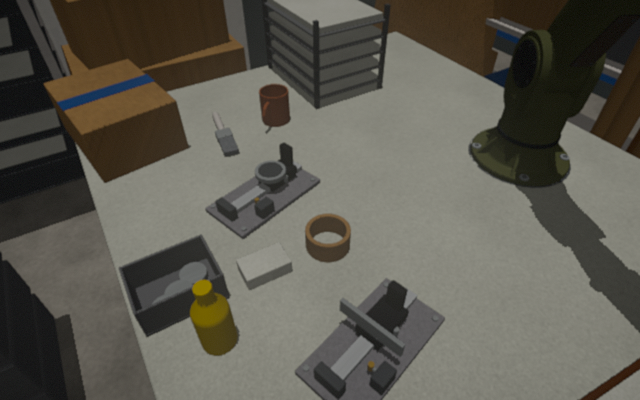

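```bash
python3 - <<'E'
from station import vision
import cv2,numpy as np
np.set_printoptions(precision=4,suppress=True)
for c in ["top","scene"]:
    d=np.load(f"pics/{c}0.npy");i=vision.camera_info(c)
    vs,us=np.nonzero(d>0);z=d[vs,us]
    X=(i["R"].T@(np.linalg.inv(i["mtx"])@np.vstack([us*z,vs*z,z])-np.array(i["t"]).reshape(3,1))).T
    r=(X[:,0]>.45)&(X[:,0]<.8)&(X[:,1]>.1)&(X[:,1]<.35)
    for n,lo,hi in [("handle",.088,.102),("fence",.068,.08),("carr",.040,.05),("board",.009,.016)]:
        Q=X[r&(X[:,2]>lo)&(X[:,2]<hi)]
        if len(Q)<5: print(c,n,len(Q));continue
        (cx,cy),wh,a=cv2.minAreaRect((Q[:,:2]*1000).astype(np.float32))
        print(c,n,len(Q),"mean",Q.mean(0),"rect",cx,cy,wh,a)
E
```

```text
top handle 165 mean [0.5645 0.199  0.0945] rect 565.2883911132812 199.72463989257812 (16.29718017578125, 30.35139274597168) 15.9722900390625
top fence 394 mean [0.6221 0.2165 0.0742] rect 594.8142700195312 208.89138793945312 (78.98526763916016, 119.75521087646484) 16.16083526611328
top carr 1346 mean [0.6314 0.2277 0.0443] rect 639.1343994140625 225.75341796875 (180.0987091064453, 113.50543975830078) 35.50203323364258
top board 4625 mean [0.6136 0.22   0.0121] rect 622.1923217773438 224.34043884277344 (240.80233764648438, 125.36565399169922) 16.160314559936523
scene handle 185 mean [0.5657 0.2033 0.094 ] rect 564.761474609375 202.22398376464844 (16.54094696044922, 29.47317123413086) 15.110159873962402
scene fence 611 mean [0.6189 0.2209 0.074 ] rect 595.8824462890625 210.47181701660156 (75.97217559814453, 119.94434356689453) 16.348033905029297
scene carr 1763 mean [0.6365 0.2367 0.0441] rect 639.8690795898438 228.82205200195312 (180.38002014160156, 114.05523681640625) 36.03411865234375
scene board 5331 mean [0.6276 0.2312 0.0121] rect 620.828125 225.64279174804688 (240.8306884765625, 125.37924194335938) 16.237119674682617
```

The top picture shows the fence slide on the left: handle near (202,190), fence plate at (193,162), end stop at the top (186,118). The disc slide is on the right, with its disc at (431,186). The fits agree with the given sizes: handle 16x30 mm with its top at 0.095, fence 120 mm, board 241x125 mm, rail yaw about 16.2°. The joint starts at about 0.035. I'll push with shut fingers against the rear face of the handle.

```bash
cat > h.py <<'E'
import numpy as np
from scipy.spatial.transform import Rotation as R
from station import ctrl, get_state, vision, models
np.set_printoptions(precision=4,suppress=True)
a=np.radians(16.2);u=np.array([np.cos(a),np.sin(a),0])
H=np.array([.565,.2010,0])
def P(s,z): return (H+s*u+[0,0,z]).tolist()
def quat(sg):
    x=sg*u;z=np.array([0,0,-1.]);y=np.cross(z,x)
    q=R.from_matrix(np.column_stack([x,y,z])).as_quat();return [q[3],*q[:3]]
def st(m=""):
    s=get_state();f=np.array(s["contact_force"]);p=np.array(s["tcp_pos"])
    print(m,round(s["time"],2),"s=%.4f lat=%.4f z=%.4f"%((p-H)@u,(p-H)@[-u[1],u[0],0],p[2]),"F",f,"Fu %.2f"%(f@u));return f@u
E
python3 - <<'E'
from h import *
import cv2
ctrl.close_gripper(force=40); st()
for sg in (-1,1):
    print(sg,ctrl.ik(P(-.055,.2),quat(sg)))
ctrl.movep(P(-.055,.2),quat(-1)); st("above")
ctrl.movel(P(-.055,.062)); st("down")
im,d=vision.grab_frame("scene");cv2.imwrite("pics/s1.png",im)
E
```

```text
1.17 s=-0.2093 lat=0.4535 z=0.2313 F [0.0575 0.5855 0.8995] Fu 0.22
-1 [-0.1888  0.4167 -0.297   1.7603  0.1426  0.9856  1.3127]
1 [-0.6789  0.4365  0.4245  1.7666 -0.2107  0.9834 -1.4601]
above 2.92 s=-0.0549 lat=0.0012 z=0.2001 F [ 0.0847  0.1957 -0.8587] Fu 0.14
down 3.98 s=-0.0544 lat=0.0002 z=0.0627 F [ 0.0899  0.1727 -0.4154] Fu 0.13
```

View pics/s1.png

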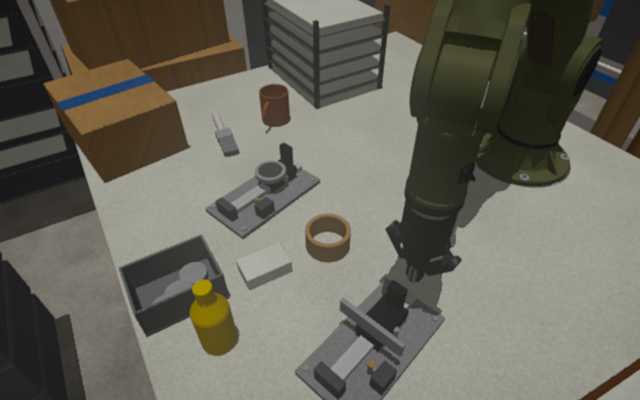

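The picture shows the shut fingers at about (412,270), just behind the fence handle at (397,295), with clear space between them. Pushing now and watching the force.

```bash
python3 - <<'E'
from h import *
import cv2
for s in (-.03,-.015,.0,.02,.035):
    ctrl.movel(P(s,.062),max_speed=.06); st(s)
im,d=vision.grab_frame("scene");cv2.imwrite("pics/s2.png",im)
E
```

```text
-0.03 4.6 s=-0.0301 lat=-0.0000 z=0.0618 F [-0.5404 -0.1455  0.385 ] Fu -0.56
-0.015 5.0 s=-0.0147 lat=0.0000 z=0.0619 F [ 0.5638 -0.1088 -0.0292] Fu 0.51
0.0 5.4 s=0.0004 lat=0.0000 z=0.0620 F [ 0.1208 -0.6123 -0.3777] Fu -0.05
0.02 5.88 s=0.0203 lat=0.0000 z=0.0619 F [-0.4648 -0.5638  0.1353] Fu -0.60
0.035 6.28 s=0.0353 lat=0.0000 z=0.0620 F [ 0.4974 -0.1488 -0.2189] Fu 0.44
```

View pics/s2.png

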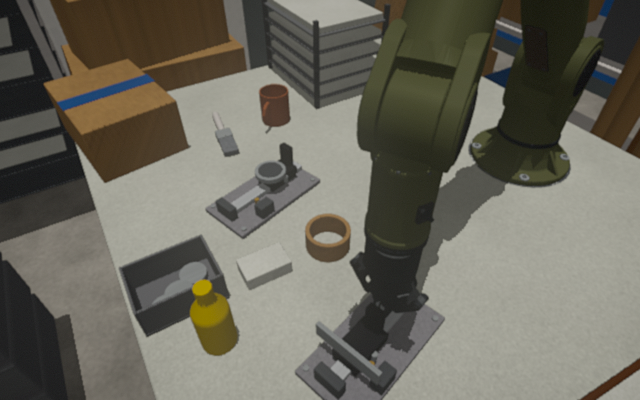

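The carriage is moving: its fence is now near (348,350), approaching the end stop at (330,377). Next come small steps, watching for the force to rise and then drop at the catch.

```bash
python3 - <<'E'
from h import *
import cv2
pk=0
for s in np.arange(.038,.066,.002):
    ctrl.movel(P(s,.062),max_speed=.03); f=-st(round(s,3)); pk=max(pk,f)
    if f>25 or (pk>5 and f<2): break
im,d=vision.grab_frame("scene");cv2.imwrite("pics/s3.png",im)
E
```

```text
0.038 6.58 s=0.0381 lat=-0.0000 z=0.0621 F [0.3187 0.6627 0.0187] Fu 0.49
0.04 6.83 s=0.0401 lat=0.0000 z=0.0620 F [-0.0843  0.3215 -0.0811] Fu 0.01
0.042 7.08 s=0.0422 lat=-0.0000 z=0.0620 F [-0.4654 -0.4973 -0.2391] Fu -0.59
0.044 7.33 s=0.0443 lat=-0.0000 z=0.0620 F [-0.5933 -0.0669 -0.56  ] Fu -0.59
0.046 7.58 s=0.0453 lat=-0.0000 z=0.0620 F [-5.3796 -0.9963  3.6197] Fu -5.44
0.048 7.83 s=0.0467 lat=-0.0000 z=0.0619 F [-7.1438 -2.2421  4.7695] Fu -7.49
0.05 8.08 s=0.0490 lat=-0.0001 z=0.0619 F [-5.2169 -1.57    3.6479] Fu -5.45
0.052 8.33 s=0.0521 lat=-0.0000 z=0.0619 F [-2.3664 -1.3952  1.3626] Fu -2.66
0.054 8.58 s=0.0549 lat=0.0001 z=0.0621 F [-0.2214 -0.1041  0.3105] Fu -0.24
```

View pics/s3.png

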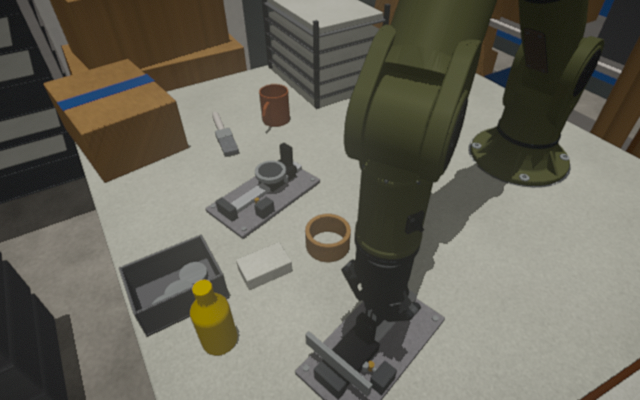

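The force peaked at about 7.5 N and then dropped to zero, so it went over the crest. The fence is now over the end stop at (335,365). I'll press lightly to confirm the stop, then back off, go clear and measure.

```bash
python3 - <<'E'
from h import *
import cv2
for s in np.arange(.056,.064,.002):
    ctrl.movel(P(s,.062),max_speed=.03)
    if -st(round(s,3))>10: break
ctrl.movel(P(.02,.062),max_speed=.1); st("back")
ctrl.movel(P(-.03,.25),max_speed=.2); ctrl.set_joints([-1.075,.507,-.238,1.5,.126,1.149,-.155]); st("clear")
for c in ["top","scene"]:
    im,d=vision.grab_frame(c);cv2.imwrite(f"pics/{c}4.png",im);d0=np.load(f"pics/{c}0.npy");i=vision.camera_info(c)
    for tag,dd in (("before",d0),("after",d)):
        vs,us=np.nonzero(dd>0);z=dd[vs,us]
        X=(i["R"].T@(np.linalg.inv(i["mtx"])@np.vstack([us*z,vs*z,z])-np.array(i["t"]).reshape(3,1))).T
        for n,y0,y1 in(("fence",.1,.35),("disc",-.35,-.1)):
            r=(X[:,0]>.45)&(X[:,0]<.8)&(X[:,1]>y0)&(X[:,1]<y1)&(X[:,2]>.088)&(X[:,2]<.102)
            (cx,cy),wh,_=cv2.minAreaRect((X[r][:,:2]*1000).astype(np.float32))
            print(c,tag,n,round(cx,1),round(cy,1),"s %.1f mm"%((np.array([cx/1e3,cy/1e3,0])-H)@u*1e3),wh)
E
```

```text
0.056 8.88 s=0.0563 lat=-0.0000 z=0.0620 F [-0.1425  0.1742 -0.1447] Fu -0.09
0.058 9.13 s=0.0582 lat=0.0000 z=0.0620 F [-0.2132 -0.4466 -0.0632] Fu -0.33
0.06 9.38 s=0.0593 lat=0.0000 z=0.0619 F [-3.8063 -1.869   3.5937] Fu -4.18
0.062 9.63 s=0.0593 lat=0.0000 z=0.0618 F [-10.4863  -3.1393   8.3211] Fu -10.95
back 10.2 s=0.0212 lat=-0.0000 z=0.0623 F [ 0.1103 -0.9026 -0.5422] Fu -0.15
clear 13.1 s=-0.2079 lat=0.4524 z=0.2315 F [-0.3164  0.2596 -0.555 ] Fu -0.23
top before fence 565.3 199.7 s -0.1 mm (16.29718017578125, 30.35139274597168)
top before disc 538.3 -227.9 s -145.3 mm (15.953445434570312, 29.38837432861328)
top after fence 641.1 222.0 s 78.9 mm (16.27756118774414, 29.72953224182129)
top after disc 538.4 -228.3 s -145.3 mm (15.95188045501709, 29.638273239135742)
scene before fence 564.8 202.2 s 0.1 mm (16.54094696044922, 29.47317123413086)
scene before disc 537.8 -226.8 s -145.4 mm (17.005002975463867, 31.611940383911133)
scene after fence 640.8 224.1 s 79.3 mm (16.603185653686523, 30.121999740600586)
scene after disc 537.8 -225.9 s -145.2 mm (16.709848403930664, 31.02391815185547)
```

View pics/top4.png

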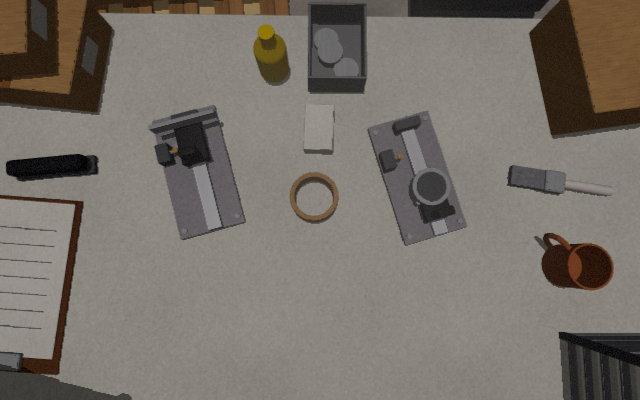

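The fence plate now sits over the end stop at (184,118), and the disc slide is unchanged. Handing in.

```bash
python3 - <<'E'
from station import ticket
print(ticket.close_job())
E
```

```text
the job is handed in; nothing more can be done
None
```

The fence carriage is pushed fully home and latched, and the job was handed in at about 13 s on the robot's clock. I pushed it from behind its handle with the shut fingers, then backed off and returned the arm to its start pose, touching nothing.

- **Catch:** the push force rose to about 7.5 N and then dropped to zero as the carriage clicked past the catch. That is a little below the 10 N expected, but I only read the force every 2 mm.
- **End stop:** about 4 mm further on, the fingers met a rigid stop, and the force rose to 11 N without movement.
- **Fence position:** after backing off, both cameras showed the handle had moved 79 mm along the rail. From an estimated start of 0.031–0.035, the joint should read about 0.110–0.114. The stop is at 0.110, so the difference is within measurement error.
- **Disc slide:** its handle measured within 1 mm of where it started in both cameras.

None of the checks failed. I didn't read the joint value directly, and the hand-in reported no verdict.

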